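Index the parts carousel and lift the blade head with tongs

ROBOT

A 6-joint arm with a two-finger parallel gripper is mounted at the origin on a cart in front of the work surface, level with it; the furniture and walls round the work are solid. World frame = base frame: x ahead of the robot, y to its left, z up, the work surface at z = 0. Lengths are in m, angles in degrees, forces in N, time in s.
With the tool pointing down it reaches from about 0.325 to 0.75 m from the base axis. Payload 7.6 kg.
Tool frame: the origin (TCP) lies midway between the tips of the shut fingers; the grasp point (between the pads) lies 19 mm behind it; z points along the fingers, y is the line along which they close (so a half turn about z gives the same grasp; the last joint's range is limited). The gripper opens to 85 mm and grips with 20 to 120 N. Pads are 22 mm wide; open, the fingers measure 114 mm over their backs; the gripper's body (76 mm by 85 mm) begins 54 mm behind the grasp point. The pads swing forward as they close: fully open they stand 13 mm farther back than shut.
Start: joints at [-77.424, 2.991, 80.254, -0, 96.75, -4.028], TCP at [0.15, -0.503, 0.231] pointing down, gripper open.
Joint ranges: [-166.34, 166.34], [-52.06, 124.39], [6.96, 135.62], [-60.46, 240.46], [14.63, 156.25], [-167.68, 167.68]. Speed limits (degrees/s): [147.25, 147.25, 172.46, 180, 180, 180].

INTERFACE

Orientations are given as a 3x3 rotation matrix whose columns are the frame's x, y, z axes.
In Python, from plant import bot gives the robot as it stands. The module is installed in compiled form; this text tells all that it offers. Calls block until the motion is done:
- bot.movep(position, orientation): joint-space move of the TCP to a pose.
- bot.move_l(position, ori=None, feed=0.15, stop_force=None): straight line of the TCP; ori=None keeps the orientation; feed is the mean speed in m/s. With stop_force (N) it stops when the force on the tool has changed by that much, and returns True; else False.
- bot.set_joints(angles): joint-space move.
- bot.open_gripper() and bot.gripper_close(effort=None): open the fingers fully, or close them until they stop; effort is the grip in N (None keeps the last).
- bot.pause(seconds).
- bot.solve_ik(position, orientation): joint angles nearest the present ones, or None.
- bot.observe(): the state.
- bot.get_image(name): name is "scene" or "top"; returns the picture (400x640x3 uint8, red, green, blue); there is no depth.
- bot.calibration(name): a dict with "fx", "fy", "cx", "cy" (pixels), "k1" (the pictures are not rectified: a ray, as slopes to the right and down, at radius r is drawn at 1 + k1 r^2 times it, then the intrinsics apply), "R" (3x3) and "t" (3): a world point X has camera coordinates R X + t. Camera axes: x right, y down, z forward; pixel columns grow to the right and rows downward; lengths in m; the calibration is good to about 2 mm. A picture is of the moment at which its call begins. calibration takes no time and is no camera call.
A pose or a line that the arm cannot do raises bot.Unreachable and nothing moves.
- bot.job_done(): hands the job in; it is judged then, once.
The state is a dict: "time": time; "qpos": joint angles; "joint_velocities": joint speeds; "joint_torque": joint torques, N m; "position": TCP position; "tcp_rot": TCP orientation; "force": force on the tool from outside, world axes, zero at the start; "torque": the same for the moment, N m; "gripper_width": finger opening in m; "grip_force": force on a finger pad.
Only numpy, scipy, OpenCV 4.12 (cv2) and the standard library are available. Lean on these libraries where they do the work, as an engineer would, in place of code of your own. Each camera call takes 0.05 s, during which the arm holds its last target. There are 200 camera calls.

TASK

The blade head on the parts carousel is sharp, so it must not be touched with the gripper. Turn the carousel anticlockwise (seen from above) by its upright handle post, all the way to its stop, so that the blade head comes out from under the hood to the open front; then take the sprung tongs from their wooden stand, close their jaws on the two flat sides of the blade head and lift it straight up, at least 7 cm clear of its nest. Finish holding it there still, gripped in the tongs and the tongs in the gripper (put nothing down), with the carousel still at its stop, the steel collar in its nest, and the things on the table not disturbed.

Things in the scene. Friction and masses are not known exactly. Their poses are not given: they have to be found in the camera images.
- carousel_base: Fixed grey pedestal of the carousel. Origin: on the table, on the vertical turning axis. Its -x side is the open front where parts are picked up. A fixed grey hood covers the left rear (from 41 to 129 degrees round from the front towards +y), outer radius 94 mm, roof 154 mm above the table, 59 mm above the disc. x, y and yaw vary.
- carousel (a joint): Turning angle of the carousel disc about the pedestal's axis, rad: 0 at the start (blade head under the hood), growing anticlockwise seen from above, hard stop at 1.50 (blade head at the middle of the front). Light friction, 0.06 N m; it stays where it is left. Disc: aluminium, radius 85 mm, upper face 95 mm above the table.
- handle_post (a point): Grip point of the upright round handle post on the disc, 70 mm from the axis (moves with the disc): black sleeve 16 mm in diameter, 30 to 52 mm above the disc; this point is on its axis 41 mm above the disc. At the start near the open front, at the end on the pedestal's -y side. Nothing stands on the disc within 60 mm of it but the low hub.
- blade_nest (a point): Middle of the floor of the blade head's nest on the disc, 60 mm from the axis, level with the disc's upper face (moves with the disc). Four lips 5 mm high round it, with 1.5 mm play.
- pickup_point (a point): Fixed point at the open front, 60 mm from the axis at disc level: where the blade head's nest arrives at the stop.
- collar_nest (a point): Middle of the floor of the collar's nest on the disc (moves with the disc).
- blade_head: The part to lift: loose grey block with a short upright steel blade on top, 25 g. Origin: centre of its underside. Block 26 mm (its x, radial on the disc) x 22 mm (its y) x 30 mm high; a step and the blade above, 44 mm over all. The tongs grip the flat sides facing its +y and -y, so at the front they point along the pedestal's +x. The gripper must never touch it.
- collar: Loose round steel collar, 24 mm in diameter, 26 mm high, in the other nest of the carousel. Origin: centre of its underside. It stays in its nest.
- tongs: Loose sprung tongs lying level on the stand, 92 g, 185 mm long. Origin: on the upright hinge pin at the rear, level with the arms' underside; x points to the jaws, z up. This body holds the left (+y) arm; the right one is hinged. Arms 14 mm high, with black sleeves 16 mm high from 55 to 105 mm ahead of the pin, 44 mm over both when open. Jaws hang down at the front. Grip across both sleeves.
- tongs_grip (a point): Where to grip the tongs: midway between the sleeves when open, 80 mm ahead of the pin, at the arms' mid height (7 mm above the origin), 105 mm above the table on the stand. The jaw pads are 85 mm ahead of and 39 mm below it.
- tongs_arm (a joint): Closing angle of the tongs, rad: 0 open (jaw gap 43 mm, 44 mm over the sleeves), 0.13 with the jaws on a 22 mm part (34 mm over the sleeves), 0.20 fully shut, empty (gap 10 mm). The spring pushes the sleeves apart with 6 N at 0, 9 N at 0.13: squeezed to 40 mm over the sleeves, the spring's push lets the tongs be carried while the jaws are still 35 mm open.
- left_jaw: Left jaw of the tongs. Origin: centre of its rubber pad, 20 mm along the tongs x 22 mm high x 3 mm thick; a 4 mm steel strip goes up behind it to the arm. The pads' lower edge is 43 mm below the underside of the arms. Pads are parallel when closed on the blade head.
- right_jaw: Right jaw of the tongs, like the left one, on the hinged arm. The middle between the two jaw origins is the point to bring to the middle of the blade head's block.
- tongs_rest: Fixed plywood stand that carries the tongs: foot plate 175 x 70 mm, a rear block (20 mm long, 40 mm wide, with cheeks up to 108 mm) under the hinge pin and a front bar 10 mm thick, 76 mm wide, 132 mm ahead of it, both 98 mm high. Origin: on the table under the hinge pin, x towards the jaws. The arms are free between them.
- tape_roll: Bystander: loose roll of brown tape, 74 mm across, 25 mm high, near the front left. Leave it alone.
- marker: Bystander: loose marker pen, 130 x 20 mm, lying between carousel and stand. Leave it alone.
- cutter: Bystander: loose cutter knife, 128 x 63 mm, at the front. Leave it alone.

How it is judged:
By the outcome, as a careful person would: the job done as asked, in the order asked, and still so for the second after the job is handed in, while the arm keeps its last pose, push and grip.
It also fails if it takes over 58 s, if anything falls off the work surface, if the arm or the gripper's body presses on something with over 40 N, if the wrist force passes 120 N, or if a joint passes its speed limit or range.

## Working session

There is one attempt and no reset: what is moved stays moved. The work goes in short steps, each a Python script; the robot and the scene stay as the last script left them, time stands still between calls to the robot, and variables do not carry over. Pictures are saved under pics/ and viewed, at most 10 in all, crops included, and the job is handed in when it is done.

```bash
mkdir -p pics; ls; python3 - <<'E'
from plant import bot
import cv2,numpy as np
for n in("scene","top"):
    c=bot.calibration(n); print(n,{k:np.round(v,4).tolist() for k,v in c.items()}, np.round(-np.array(c["R"]).T@np.array(c["t"]),3))
    cv2.imwrite(f"pics/{n}0.png",cv2.cvtColor(bot.get_image(n),cv2.COLOR_RGB2BGR))
o=bot.observe();print(o["time"],np.round(o["tcp_rot"],3),o["gripper_width"])
E
```

```text
pics
scene {'fx': 387.9445, 'fy': 387.9445, 'cx': 316.757, 'cy': 199.1037, 'k1': -0.0376, 'R': [[0.892, -0.4515, -0.0223], [-0.2292, -0.4093, -0.8832], [0.3896, 0.7929, -0.4685]], 't': [-0.5182, 0.2056, 0.7552]} [ 0.215 -0.749  0.524]
top {'fx': 429.2269, 'fy': 429.2269, 'cx': 320.0622, 'cy': 195.846, 'k1': -0.0505, 'R': [[-0.0222, -0.9998, -0.0001], [-0.9837, 0.0218, -0.1783], [0.1782, -0.0038, -0.984]], 't': [-0.0608, 0.5578, 0.9028]} [ 0.387 -0.07   0.988]
0.1 [[ 0.958  0.286 -0.   ]
 [ 0.286 -0.958  0.001]
 [ 0.    -0.001 -1.   ]] 0.0852272393243225
```

View pics/scene0.png

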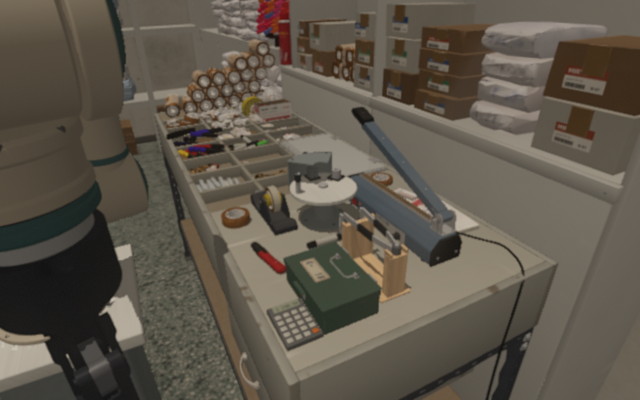

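View pics/top0.png

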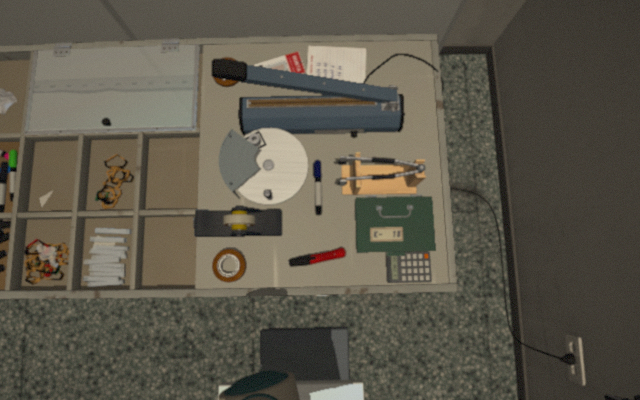

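Scene: carousel in the middle at scene(322,190), and the stand with tongs at (370,250). Top: disc about (265,165), post (268,195), stand (380,172). I'll enlarge the key area.

```bash
python3 - <<'E'
import cv2,numpy as np
a=cv2.imread("pics/top0.png")[115:215,205:435]; b=cv2.imread("pics/scene0.png")[145:305,270:430]
a=cv2.resize(a,None,fx=3.45,fy=3.45,interpolation=cv2.INTER_CUBIC);cv2.imwrite("pics/a.png",a)
cv2.imwrite("pics/b.png",cv2.resize(b,None,fx=3.7,fy=3.7,interpolation=cv2.INTER_CUBIC))
E
```

```text
(no output)
```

View pics/a.png

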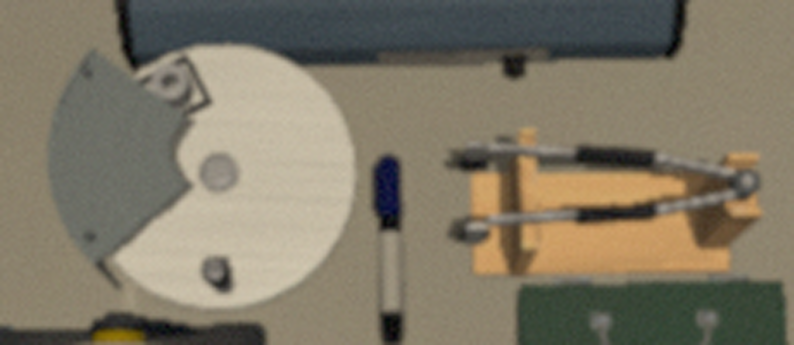

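View pics/b.png

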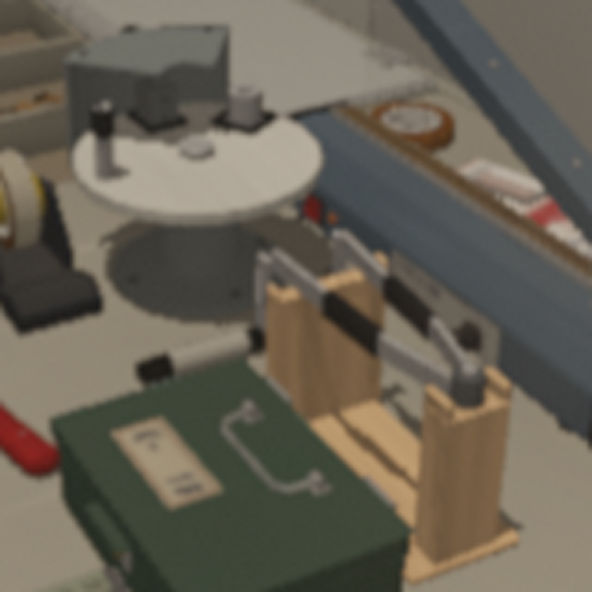

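Top crop: hub at about (268.5,165) full px, post cap (268,193), hinge pin (422,167.5), sleeves (383.6,160) and (383.6,176.7), jaws pointing left (+y). Scene crop: the post is at the front left of the disc, the collar at the rear and the blade under the hood. Next I cast rays.

```bash
cat > h.py <<'E'
import numpy as np, cv2
from plant import bot
from scipy.optimize import least_squares
def ray(n,p):
    c=bot.calibration(n); K=np.array([[c["fx"],0,c["cx"]],[0,c["fy"],c["cy"]],[0,0,1]])
    u=cv2.undistortPoints(np.array(p,float).reshape(-1,1,2),K,np.array([c["k1"],0,0,0,0.]))[:,0]
    R=np.array(c["R"]); d=np.c_[u,np.ones(len(u))]@R
    return -R.T@np.array(c["t"]),d
def onz(n,p,z):
    o,d=ray(n,p); return o+d*((z-o[2])/d[:,2])[:,None]
def tri(ps,pt):
    o1,d1=ray("scene",[ps]);o2,d2=ray("top",[pt])
    A=np.c_[d1[0],-d2[0]];s=np.linalg.lstsq(A,o2-o1,rcond=None)[0]
    a,b=o1+s[0]*d1[0],o2+s[1]*d2[0]; return (a+b)/2,np.linalg.norm(a-b)
def down(yaw): # tool y (closing line) at yaw deg from world x, pointing down
    a=np.radians(yaw); y=np.array([np.cos(a),np.sin(a),0]); z=np.array([0,0,-1.]); return np.c_[np.cross(y,z),y,z]
E
python3 - <<'E'
from h import *
np.set_printoptions(precision=4,suppress=True)
im=cv2.imread("pics/top0.png"); hsv=cv2.cvtColor(im,cv2.COLOR_BGR2HSV)
m=((hsv[...,2]>165)).astype(np.uint8); m[:120]=0;m[210:]=0;m[:,:212]=0;m[:,312:]=0
cs=max(cv2.findContours(m,0,cv2.CHAIN_APPROX_NONE)[0],key=cv2.contourArea)[:,0]
P=onz("top",cs,.095)[:,:2]
f=lambda q:np.hypot(*(P-q[:2]).T)-.085
r=least_squares(f,[.46,.03],loss="cauchy",f_scale=.001); print("axis disc",r.x,len(P),(abs(r.fun)<.002).sum())
full=lambda x,y:(205+(x+.5)/3.45-.5,115+(y+.5)/3.45-.5)
sc=lambda x,y:(270+(x+.5)/3.7-.5,145+(y+.5)/3.7-.5)
ax=r.x
print("hub",onz("top",[full(219,172)],.098))
for z in(.147,.152,.157):
    p=onz("top",[full(216,266)],z)[0,:2];print("post",z,p,np.hypot(*(p-ax)),np.degrees(np.arctan2(*(p-ax)[::-1])))
print("post tri",tri(sc(101,106),full(216,266)))
for p in((97,50),(105,262)):
    q=onz("top",[full(*p)],.154)[0,:2]-ax;print("hood corner",np.hypot(*q),np.degrees(np.arctan2(q[1],q[0]))%360)
for p in((748,181),):print("pin",onz("top",[full(*p)],.114))
print("pin tri",tri(sc(467,362),full(748,181)))
q=onz("top",[full(576,153),full(655,159),full(576,214),full(655,211)],.113);print("sleeve ends",q, q.mean(0))
print("jaw tops",onz("top",[full(470,150),full(470,221)],.112))
print("reel top",tri((271,186),(238,213)))
print("sealer arm tip",tri((361,113),(228,68)), "mid",tri((400,160),(320,82)))
E
```

```text
axis disc [0.4595 0.0266] 214 6
hub [[0.6182 0.0365 0.098 ]]
post 0.147 [0.5494 0.0324] 0.0901103467017497 3.694922298644022
post 0.152 [0.5485 0.0318] 0.08910595629983245 3.3462580147880203
post 0.157 [0.5475 0.0312] 0.0881049407735149 2.9896574864528005
post tri (array([0.549 , 0.0328, 0.1452]), np.float64(0.001625338936134753))
hood corner 0.23269215936344637 18.932287746952724
hood corner 0.11518195786344088 36.712641663056395
pin [[ 0.6014 -0.2872  0.114 ]]
pin tri (array([ 0.6004, -0.286 ,  0.1199]), np.float64(0.0009891542947418096))
sleeve ends [[ 0.6214 -0.1832  0.113 ]
 [ 0.6166 -0.2314  0.113 ]
 [ 0.5833 -0.1815  0.113 ]
 [ 0.5841 -0.2296  0.113 ]] [ 0.6014 -0.2064  0.113 ]
jaw tops [[ 0.625  -0.1186  0.112 ]
 [ 0.5806 -0.1172  0.112 ]]
reel top (array([0.5103, 0.1024, 0.0921]), np.float64(0.011492774413353049))
sealer arm tip (array([0.7664, 0.0948, 0.2459]), np.float64(0.002534454987037787)) mid (array([ 0.7675, -0.0772,  0.1742]), np.float64(0.0027282906537488033))
```

```bash
python3 - <<'E'
from h import *
np.set_printoptions(precision=4,suppress=True)
im=cv2.imread("pics/top0.png"); hsv=cv2.cvtColor(im,cv2.COLOR_BGR2HSV)
m=((hsv[...,2]>165)).astype(np.uint8); m[:120]=0;m[210:]=0;m[:,:212]=0;m[:,312:]=0
cs=max(cv2.findContours(m,0,cv2.CHAIN_APPROX_NONE)[0],key=cv2.contourArea)[:,0]
P=onz("top",cs,.095)[:,:2]
r=least_squares(lambda q:np.hypot(*(P-q[:2]).T)-.085,[.618,.036],loss="cauchy",f_scale=.001); print("axis disc",r.x,len(P),(abs(r.fun)<.002).sum())
full=lambda x,y:(205+(x+.5)/3.45-.5,115+(y+.5)/3.45-.5)
for ax in(r.x,np.array([.6182,.0365])):
  p=np.array([.5490,.0322])-ax;print("post r,ang from -x",np.hypot(*p),np.degrees(np.arctan2(-p[1],-p[0])))
  for p in((97,50),(105,262)):
    q=onz("top",[full(*p)],.154)[0,:2]-ax;print("hood corner",np.hypot(*q),np.degrees(np.arctan2(q[1],-q[0])))
# IK feasibility
ax=r.x
for yaw in(0,180):
  print(yaw,bot.solve_ik([.549,.032,.2],down(yaw)),bot.solve_ik([.602,-.207,.2],down(yaw)))
for yaw in(90,-90):
  print(yaw,bot.solve_ik([ax[0],ax[1]-.07,.2],down(yaw)),bot.solve_ik([ax[0]-.145,ax[1],.2],down(yaw)))
E
```

```text
axis disc [0.6191 0.0382] 214 113
post r,ang from -x 0.07036944709914389 4.917825221314439
hood corner 0.08795054450308554 133.4770075640601
hood corner 0.08827594382861542 40.371780705297475
post r,ang from -x 0.06933346955114816 3.5557151120051316
hood corner 0.08983575432433287 133.1380369952388
hood corner 0.08872515946198527 41.605072719251716
0 [-0.5115  7.6412 78.8653 -0.     93.4935 -0.5115] [-22.2987  21.7741  62.2228  -0.      96.0031 -22.2987]
180 None [-22.2987  21.7741  62.2228  -0.      96.0031 157.7013]
90 [ -6.3498  18.9981  65.6754  -0.      95.3265 -96.3498] [  0.161   -4.4256  91.1699  -0.      93.2557 -89.839 ]
-90 [-6.3498 18.9981 65.6754 -0.     95.3265 83.6502] [ 0.161  -4.4256 91.1699 -0.     93.2557 90.161 ]
```

```bash
python3 - <<'E'
from h import *
np.set_printoptions(precision=4,suppress=True)
bot.movep([.549,.032,.25],down(0)); bot.move_l([.549,.032,.117],feed=.15)
for e in(7,20):
    bot.gripper_close(e); bot.pause(.2); o=bot.observe(); print(e,o["gripper_width"],o["grip_force"],o["force"],o["time"])
E
```

```text
7 0.015295665248559305 20.952042639255524 [-6.7237 -0.6066  4.0916] 4.3417
20 0.015388865109633585 20.952008664608 [-6.0401 -0.2135  4.2702] 4.7583
```

Effort is floored at 21 N, so how the tongs behave in the grip will have to be watched. Turning the carousel now.

```bash
python3 - <<'E'
from h import *
np.set_printoptions(precision=4,suppress=True)
ax=np.array([.6187,.037]); p=np.array([.549,.032])-ax; a0=np.arctan2(p[1],p[0])
hit=False
for d in(10,20,30,40,50,60,70,78,84,90):
    a=a0+np.radians(d)
    q=ax+.07*np.array([np.cos(a),np.sin(a)])
    hit=bot.move_l([*q,.117],down(d),feed=.07 if d<78 else .04,stop_force=None if d<84 else 8)
    if hit: break
o=bot.observe();print(d,hit,o["position"],o["force"],o["gripper_width"],o["time"])
bot.open_gripper(); p=o["position"]
bot.move_l([p[0],p[1],.26],feed=.25); 
bot.movep([.45,-.30,.26],down(0))
im=bot.get_image("top"); cv2.imwrite("pics/top1.png",cv2.cvtColor(im,cv2.COLOR_RGB2BGR))
s=bot.get_image("scene"); cv2.imwrite("pics/scene1.png",cv2.cvtColor(s,cv2.COLOR_RGB2BGR))
a=cv2.resize(im[115:215,205:435,::-1],None,fx=3.45,fy=3.45,interpolation=cv2.INTER_CUBIC);cv2.imwrite("pics/a1.png",a)
cv2.imwrite("pics/b1.png",cv2.resize(s[145:305,270:430,::-1],None,fx=3.7,fy=3.7,interpolation=cv2.INTER_CUBIC))
print(bot.observe()["time"])
E
```

```text
90 True [ 0.6189 -0.0339  0.1167] [ 0.0413 -0.0268  5.2521] 0.014964126225862023 7.9667
10.675
```

View pics/a1.png

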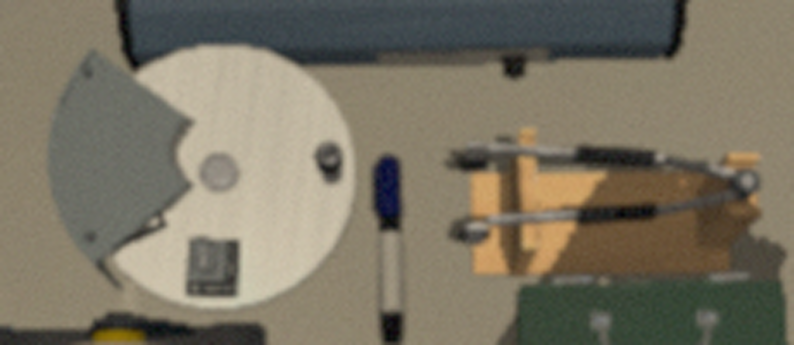

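Carousel turned to its stop: blade head is at the front, crop (213,268), the post on the -y side (329,158), and tongs and marker are untouched. Next: blade pose, box clearance, and a trial grip on the tongs at 20 N while they're still on the stand.

```bash
python3 - <<'E'
from h import *
np.set_printoptions(precision=4,suppress=True)
full=lambda x,y:(205+(x+.5)/3.45-.5,115+(y+.5)/3.45-.5)
sc=lambda x,y:(270+(x+.5)/3.7-.5,145+(y+.5)/3.7-.5)
print("box corner",tri(sc(408,537),full(785,285)))
print("nest corners z.1",onz("top",[full(188,238),full(238,238),full(188,296),full(238,296)],.100))
print("block ctr",onz("top",[full(213,267)],.127))
bot.movep([.602,-.207,.22],down(0)); bot.move_l([.602,-.207,.086],feed=.12)
bot.gripper_close(20)
for i in range(3):
    o=bot.observe(); print(o["gripper_width"],o["grip_force"],o["force"],o["time"]); bot.pause(.15)
im=bot.get_image("scene"); cv2.imwrite("pics/s2.png",cv2.resize(im[180:320,290:450,::-1],None,fx=4,fy=4,interpolation=cv2.INTER_CUBIC))
E
```

```text
box corner (array([ 0.5461, -0.3206,  0.0574]), np.float64(0.0004785832292260056))
nest corners z.1 [[0.5764 0.0553 0.1   ]
 [0.5757 0.0246 0.1   ]
 [0.5403 0.0551 0.1   ]
 [0.5397 0.0247 0.1   ]]
block ctr [[0.5528 0.0366 0.127 ]]
0.027716239119600555 22.588324381504208 [-0.1883  0.6559  8.1458] 13.2583
0.028106295188440517 22.587786172516644 [-0.9899  0.3756  7.8925] 13.4083
0.028044167803301965 22.58859135909006 [-0.4306  0.5249  7.0113] 13.5583
```

View pics/s2.png

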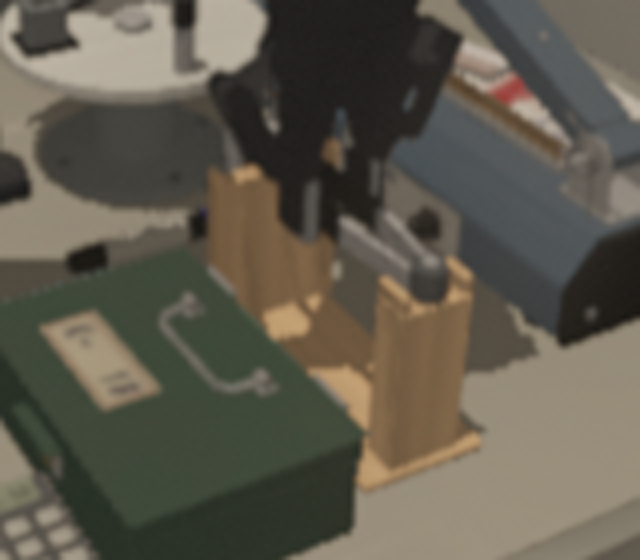

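At 20 N the tongs shut fully (28 mm over the sleeves, 10 mm jaw gap), and the gripper can't do less than 21 N. So they can't be carried open by the sleeves. Near the pin, though, about 25 mm ahead of it, 20 N just balances the spring and leaves the jaws open, while 100 N closes them firmly. The stand's rear block is in the way there, so I need a flat surface to regrip on, and the green box lid looks possible. Measuring it now.

```bash
python3 - <<'E'
from h import *
t=cv2.imread("pics/top1.png")[190:290,335:455]; s=cv2.imread("pics/scene0.png")[235:335,265:390]
t=cv2.resize(t,(480,400),interpolation=cv2.INTER_CUBIC); s=cv2.resize(s,(500,400),interpolation=cv2.INTER_CUBIC)
b=cv2.imread("pics/top0.png")[145:200,330:440]; b=cv2.resize(b,(396,198),interpolation=cv2.INTER_CUBIC)
cv2.imwrite("pics/box.png",np.hstack([cv2.resize(t,(400,333)),cv2.resize(s,(400,333))]))
E
```

```text
(no output)
```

View pics/box.png

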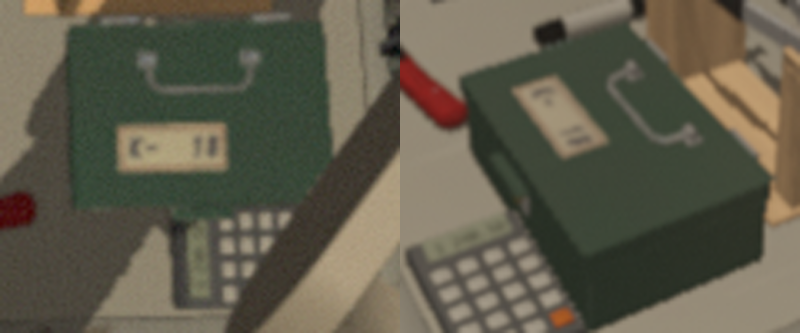

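Lid: flat, with a folded-down bail handle at panel (150–255, 55–90); lid corners at about (70,25) and (325,207). It is usable for a regrip: the hinge rests on the lid and the jaws overhang its left edge. Now the geometry, then the transfer.

```bash
python3 - <<'E'
from h import *
np.set_printoptions(precision=4,suppress=True)
f=lambda x,y:(335+(x+.5)/3.333-.5,190+(y+.5)/3.333-.5)
s=lambda x,y:(265+(x+.5)/3.2-.5,235+(y+.5)/3.33-.5)
print("lid corners",onz("top",[f(70,25),f(325,25),f(73,207),f(330,195)],.057))
print("lid tri",tri(s(630-400,30),f(70,25)),tri(s(462-400,80),f(73,207)))
print("bail",onz("top",[f(145,50),f(150,92),f(258,92)],.06)); print("cutter end z.015",onz("top",[f(36,195),f(36,225)],.015))
print("marker",onz("top",[(318,214)],.01))
# regrip at the sleeve fronts with the tips level with the arms' underside
bot.open_gripper(); bot.move_l([.602,-.207,.125],feed=.15); bot.move_l([.602,-.287+.094,.125]); bot.move_l([.602,-.193,.099],feed=.06)
bot.gripper_close(40); o=bot.observe(); print(o["gripper_width"],o["grip_force"],o["time"])
bot.move_l([.602,-.193,.21],feed=.12)
im=bot.get_image("scene"); cv2.imwrite("pics/s3.png",cv2.resize(im[130:320,290:450,::-1],None,fx=3,fy=3,interpolation=cv2.INTER_CUBIC))
o=bot.observe(); print(o["gripper_width"],o["grip_force"],o["force"],o["time"])
E
```

```text
lid corners [[ 0.5504 -0.1515  0.057 ]
 [ 0.5467 -0.3208  0.057 ]
 [ 0.4309 -0.1491  0.057 ]
 [ 0.4346 -0.3165  0.057 ]]
lid tri (array([ 0.5518, -0.1521,  0.0526]), np.float64(0.0012507590313910158)) (array([ 0.4319, -0.1496,  0.0542]), np.float64(0.0017472243999836646))
bail [[ 0.5321 -0.1999  0.06  ]
 [ 0.5043 -0.2019  0.06  ]
 [ 0.5026 -0.2728  0.06  ]]
cutter end z.015 [[ 0.4416 -0.1279  0.015 ]
 [ 0.4214 -0.1273  0.015 ]]
marker [[ 0.5213 -0.0677  0.01  ]]
0.02539797495513348 39.43817026913166 16.175
0.026022651623866303 39.26528082462028 [ 0.4147 -0.1432 -0.4801] 17.3
```

View pics/s3.png

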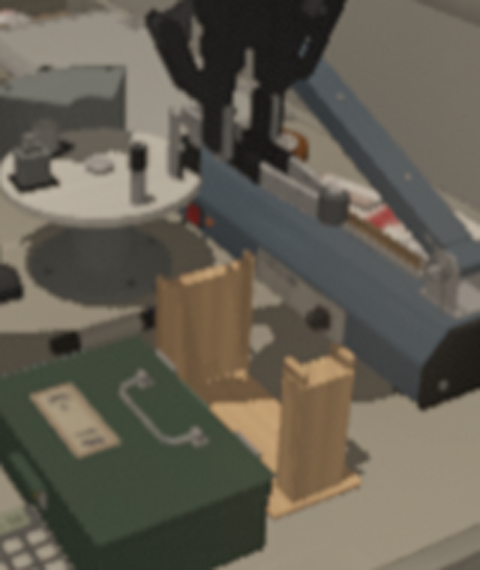

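The shut tongs are held level above the stand. Setting them on the lid now.

```bash
python3 - <<'E'
from h import *
np.set_printoptions(precision=4,suppress=True)
a=np.radians(82);u=np.array([np.cos(a),np.sin(a)]); pin=np.array([.458,-.268]); g=pin+.094*u
bot.move_l([*g,.16],down(-8),feed=.2); bot.move_l([*g,.07],feed=.12)
h=bot.move_l([*g,.051],feed=.02,stop_force=3); o=bot.observe(); print(h,o["position"],o["force"],o["time"])
z=o["position"][2]; bot.move_l([*g,z+.001],feed=.02)
bot.open_gripper(); bot.move_l([*g,.14],feed=.2)
bot.movep([.40,-.40,.22],down(-8))
im=bot.get_image("top")[...,::-1]; s=bot.get_image("scene")[...,::-1]
cv2.imwrite("pics/top4.png",im);cv2.imwrite("pics/scene4.png",s)
cv2.imwrite("pics/c4.png",np.hstack([cv2.resize(im[180:280,315:455],(560,400),interpolation=2),cv2.resize(s[230:330,280:340],(240,400),interpolation=2)]))
print(bot.observe()["time"])
E
```

```text
True [ 0.4715 -0.1751  0.0657] [-1.5887  0.2224  4.5568] 19.5083
21.9667
```

View pics/c4.png

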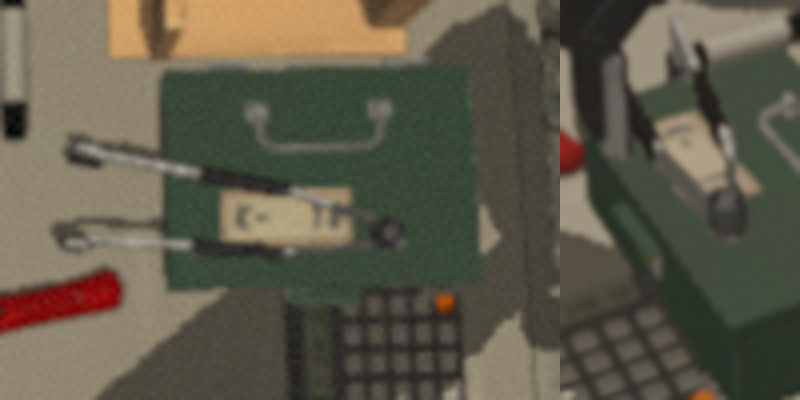

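Tongs rest open on the lid: pin at panel (385,231), sleeves mid (247,184) and (244,249), jaws overhanging the left edge, cutter and marker untouched. Now I grip near the pin and step the effort to see how the jaws respond.

```bash
python3 - <<'E'
from h import *
np.set_printoptions(precision=4,suppress=True)
f=lambda x,y:(315+(x+.5)/4-.5,180+(y+.5)/4-.5)
pin=onz("top",[f(385,231)],.074)[0,:2]; S=onz("top",[f(247,184),f(244,249)],.073)[:,:2].mean(0)
u=S-pin; L=np.hypot(*u); u/=L; yaw=np.degrees(np.arctan2(u[1],u[0])); print("pin",pin,"len",L,"yaw",yaw)
g=pin+.014*u; ty=yaw-90
bot.movep([*g,.15],down(ty)); bot.move_l([*g,.061],feed=.1)
W=[]
for e in(20,25,30,36,45,60):
    bot.gripper_close(e); bot.pause(.1); o=bot.observe(); print(e,round(o["gripper_width"],5),round(o["grip_force"],1),o["force"],round(o["time"],2))
bot.open_gripper(); print(bot.observe()["position"])
np.save("pose.npy",[*pin,*u])
E
```

```text
pin [ 0.4578 -0.2647] len 0.0746396348637422 yaw 82.5789969060623
20 0.02396 19.1 [-0.2707  0.3397 -0.0795] 24.43
25 0.02184 24.8 [ 0.6138 -0.3532  2.324 ] 24.75
30 0.01937 30.2 [-1.5294 -0.5947  3.5799] 25.07
36 0.01782 37.8 [-0.5934  0.0489  5.0542] 25.38
45 0.01781 44.4 [-1.6215 -0.3114  5.7428] 25.7
60 0.01694 59.0 [-0.8363  0.4789  5.5258] 26.02
[ 0.4595 -0.2508  0.0609]
```

Good: 20 N leaves the jaws practically open, about 36 N shuts them, so the effective lever is about 28 mm. I'll grip at 22 N, lift slowly, and look.

```bash
python3 - <<'E'
from h import *
np.set_printoptions(precision=4,suppress=True)
print("boss on lid",tri((280+168.5/4-.5,230+205.5/4-.5),(411,237.5)))
bot.gripper_close(22); bot.pause(.1); o=bot.observe(); print(o["gripper_width"],o["grip_force"])
p=o["position"]; bot.move_l([p[0],p[1],.20],feed=.07)
bot.move_l([.47,-.12,.23],down(-45),feed=.1); bot.move_l([.407,.038,.23],down(-90),feed=.1)
bot.pause(.2); o=bot.observe(); print(o["position"],o["gripper_width"],o["grip_force"],o["force"],o["time"])
im=bot.get_image("top")[...,::-1]; s=bot.get_image("scene")[...,::-1]
cv2.imwrite("pics/top5.png",im);cv2.imwrite("pics/scene5.png",s)
cv2.imwrite("pics/c5.png",np.hstack([cv2.resize(im[150:270,210:330],(400,400),interpolation=2),cv2.resize(s[100:220,230:350],(400,400),interpolation=2)]))
E
```

```text
boss on lid (array([ 0.4579, -0.2654,  0.0722]), np.float64(0.0005263323084660206))
0.02341492747910641 21.153274937532842
[0.407  0.0378 0.23  ] 0.023015720956703282 21.204614834859967 [-1.0688  0.2034 -0.4606] 33.0833
```

View pics/c5.png

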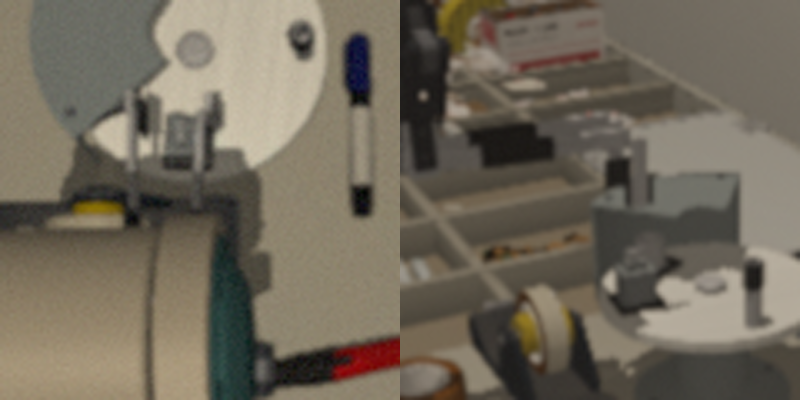

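The tongs hang level and open (arms at top panel x≈130 and 210, ±40 px about the blade at 182); the blade head waits in its nest. The jaws are off-centre to the left: the blade is at panel 182 and their middle at 170, though they are higher up, so there's parallax. I'll measure this numerically.

```bash
python3 - <<'E'
from h import *
np.set_printoptions(precision=4,suppress=True)
def proj(n,X):
    c=bot.calibration(n); q=np.array(c["R"])@np.array(X)+np.array(c["t"]); a=q[:2]/q[2]; a=a*(1+c["k1"]*(a@a)); return np.round([c["fx"]*a[0]+c["cx"],c["fy"]*a[1]+c["cy"]],1)
for d in(-.010,-.005,0,.005):
    u=.23+d
    print(d,"R arm top front",proj("scene",[.571,.010,u+.014]),"R pad bottom",proj("scene",[.568,.010,u-.043]),"top view arms@d=150 L,R",proj("top",[.543,.059,u+.014]),proj("top",[.543,.017,u+.014]))
s=cv2.cvtColor(cv2.imread("pics/scene5.png"),6); t=cv2.cvtColor(cv2.imread("pics/top5.png"),6)
print("scene rows128-168, cols 296..306"); print(s[126:168:1,[296,298,300,302,304,306]].T)
print("top rows 185,195,203 cols 242..284"); print(t[[178,182,186,190,195,200],242:284])
print("expected block top centre",proj("top",[.5585,.038,.125]))
E
```

```text
-0.01 R arm top front [308.5 138.9] R pad bottom [308.1 162.6] top view arms@d=150 L,R [246.6 186.5] [269.9 186. ]
-0.005 R arm top front [308.4 136.8] R pad bottom [308.1 160.6] top view arms@d=150 L,R [246.1 185.9] [269.6 185.4]
0 R arm top front [308.4 134.7] R pad bottom [308.  158.5] top view arms@d=150 L,R [245.6 185.4] [269.3 184.8]
0.005 R arm top front [308.3 132.6] R pad bottom [307.9 156.5] top view arms@d=150 L,R [245.1 184.8] [269.  184.3]
scene rows128-168, cols 296..306
[[100  97  82  71  69  69  71  80 106 124 111 105 105  97  88  85  86  88
   93  97  86  59  35  29  30  30  31  30  33  55  86 104 108 107 108 106
   94  72  62  63  63  63]
 [ 97  91  78  70  69  71  72  74  89 117 134 131 116 102  97  92  86  90
  111 129 115  72  49  48  49  50  48  44  41  45  50  53  53  52  55  67
   79  76  67  63  64  63]
 [ 98  82  72  70  69  70  72  71  72  91 111 118 131 138 137 124 100  92
   93  96  95  91  90  93  92  93  91  88  86  86  85  85  85  85  84  88
   90  85  72  64  64  64]
 [ 95  81  71  69  69  71  72  70  70  84 102 114 128 138 136 119  96  90
   90  90  
[... 866 characters left out ...]
4  28  38  69  91  96 110 138 144
  103  99 108 112 111  99  91  95 102 119 118  89  69  70  70  74 101 151
  189 191 189 187 188 187]
 [189 187 188 190 187 175 149 128 101 107 105  82 108 127 112 128 152 132
   99  93 101 120 123 100  94 100 123 137 119  77  47  68 127 174 186 194
  193 189 192 189 190 190]
 [130 158 180 190 190 177 151 125 111 144 180 186 182 155 122 137 149 122
  110 106 101 103 103 100 100  99 119 136 123  77  48  63  95 107 107 110
  110 107 106 111 132 170]
 [ 80  77  72  76  68  87 109 116 103  84  95  96  99  98  99  99  87  68
   57  58  53  50  51  45  52  72 105 118  97  56  48  70  90 100 102 103
  100 101 104  96  99  98]]
expected block top centre [265.8 189.5]
```

```bash
python3 - <<'E'
from h import *
np.set_printoptions(precision=4,suppress=True)
def proj(n,X):
    c=bot.calibration(n); q=np.array(c["R"])@np.array(X)+np.array(c["t"]); a=q[:2]/q[2]; a=a*(1+c["k1"]*(a@a)); return np.round([c["fx"]*a[0]+c["cx"],c["fy"]*a[1]+c["cy"]],1)
for d in(-.006,-.002,.002):
    u=.23+d
    print(d,"Lpad corners (rear top,rear bot,front top,front bot)",*[proj("scene",[x,.053,u-z]) for x in(.548,.568) for z in(.021,.043)], "arm top near",proj("scene",[.56,.012,u+.014]))
print("jaw mid y",onz("top",[(262.7,183)],.197),"arm mid",onz("top",[(259,200)],.242))
s=cv2.cvtColor(cv2.imread("pics/scene5.png"),6); print(s[144:166,284:312])
t=cv2.cvtColor(cv2.imread("pics/top1.png"),6); print(t[[186,190,193,196],252:282])
m=t[183:201,258:276].astype(float); print("cols dark sum",np.round(m.mean(0)));print("rows",np.round(t[178:206,261:272].mean(1)))
E
```

```text
-0.006 Lpad corners (rear top,rear bot,front top,front bot) [292.3 147.9] [292.7 156.6] [299.9 146.4] [300.3 155.1] arm top near [303.7 137.8]
-0.002 Lpad corners (rear top,rear bot,front top,front bot) [292.2 146.3] [292.6 155. ] [299.9 144.8] [300.3 153.5] arm top near [303.6 136.1]
0.002 Lpad corners (rear top,rear bot,front top,front bot) [292.1 144.7] [292.6 153.5] [299.8 143.2] [300.2 151.9] arm top near [303.5 134.4]
jaw mid y [[0.5567 0.0349 0.197 ]] arm mid [[0.5165 0.0354 0.242 ]]
[[ 82  84  86  90  93  96  93  89  86  82  83  86  93 107 111 101  93  90
   90 100 128 140 142 141 141 142 142 141]
 [ 86  95 103 108 109 112 110 106  92  81  80  83  97 122 129 113  96  91
   90 100 128 140 142 142 142 142 142 142]
 [ 92 108 119 122 120 123 126 122 101  83  76  76  86 108 115 105  95  91
   89  99 128 140 141 141 141 142 141 142]
 [ 94 108 118 118 116 123 127 116  90  70  62  56  59  66  72  85  91  91
   89 100 128 140 142 142 142 141 142 142]
 [ 95 102 110 113 114 122 122  96  61  42  40  36  35  33  49  80  90  91
   89  99 129 141 142 142 142 142 141 142]
 [ 98 105 108 109 1
[... 2026 characters left out ...]
98  94  98  99 104
   89  76  64  76 139 190 195 193 195 194 190 194]
 [192 189 189 189 191 191 170 138 100  96 102 122 121 100 102  96 105 102
   92  73  66  83 148 192 198 196 195 197 196 193]
 [191 195 191 192 191 192 172 130 103 101  98  95  92  87  91  99 106 102
   85  86  84  85 148 194 198 197 197 195 196 195]
 [196 192 194 195 193 190 164 111  87  91  84  80  81  80  82  83  84  76
   62  54  59 103 159 193 197 196 196 196 194 193]]
cols dark sum [175. 136. 105. 104. 102. 102. 102. 100. 101. 102. 105. 102.  92.  84.
  82. 102. 156. 192.]
rows [189. 189. 189. 190. 187. 169. 131. 100.  99. 101. 100. 101. 101. 102.
  97.  95.  96.  96.  78.  70.  88.  74.  95. 163. 193. 186. 150. 129.]
```

Block is at about (0.558, 0.040), pedestal yaw about −2°; jaw middle is 3 mm right of the TCP, arm underside about 3 mm below the TCP. Correcting, then lowering and closing.

```bash
python3 - <<'E'
from h import *
np.set_printoptions(precision=4,suppress=True)
g=[.4085,.0484]
bot.move_l([*g,.23],down(-92),feed=.06); h=bot.move_l([*g,.150],feed=.06,stop_force=6)
o=bot.observe(); print(h,o["position"],o["gripper_width"],o["force"],o["torque"],o["time"])
for e in(25,32,45,70,100):
    bot.gripper_close(e); bot.pause(.1); o=bot.observe(); print(e,round(o["gripper_width"],5),round(o["grip_force"],1),o["force"],o["torque"],round(o["time"],2))
cv2.imwrite("pics/top6.png",bot.get_image("top")[...,::-1]);cv2.imwrite("pics/scene6.png",bot.get_image("scene")[...,::-1])
t=cv2.cvtColor(cv2.imread("pics/top6.png"),6); print(t[180:204:2,250:282])
E
```

```text
False [0.4087 0.0484 0.1504] 0.022498878016239173 [-0.2092 -0.3399 -1.343 ] [0.013  0.0707 0.0099] 34.9917
25 0.02102 24.6 [-0.3706  0.8281 -0.7441] [0.0043 0.042  0.0358] 35.31
32 0.02024 33.0 [ 0.7301 -0.2124 -0.7288] [ 0.0023  0.0903 -0.0344] 35.62
45 0.01994 45.2 [-0.241  -1.2254 -1.575 ] [-0.0632  0.0531 -0.0353] 35.94
70 0.01816 67.6 [ 0.1031  0.3513 -0.6711] [ 0.0096  0.0891 -0.0147] 36.26
100 0.01738 96.7 [ 0.183   0.283  -1.3769] [-0.0227  0.106   0.0039] 36.58
[[110  84 102 150 183 191 186 185 188 185 191 189 188 188 186 185 189 191
  188 186 186 188 185 188 191 192 193 190 189 187 188 187]
 [152 168 181 189 189 188 186 187 185 186 185 182 180 183 182 181 183 182
  181 180 183 188 187 189 188 192 195 192 188 190 190 188]
 [187 184 191 188 182 172 169 165 148 131 113 106 109 107 102 104 107 106
  109 112 121 132 133 141 163 191 197 190 193 190 190 189]
 [185 186 189 185 178 154 135 105  84  72  85  98 102 115 115  94  84  92
  102 112 120 106  66  72 140 187 194 194 189 191 191 190]
 [186 187 188 183 163 141 112  73  57  75 100  98 105 123 123 101  93  90
  105 119 127 116  
[... 271 characters left out ...]
7 146 190 198 190 193 191 193 193]
 [190 189 193 186 177 151 121  66  51  74 104 107 102 103  98  95 105 124
  138 121  68  50  68  96 152 190 196 193 193 196 191 191]
 [192 191 195 190 179 154 124  87  62  64  71  82  81  84  88  79  89 119
  142 122  71  33  53 106 161 190 197 194 195 193 193 193]
 [190 191 194 192 173 150 126  91  80  59  83 110 107  94 101 115 111 121
  137 118  77  60  69 117 172 193 196 194 197 193 196 191]
 [155 167 181 176 158 137 116 100  97 106 111 115 110  96  99  93  97 114
  128 103  65  67  93 134 173 193 196 194 196 195 194 191]
 [101 100 104 107 124 124 106 103 140 177 186 184 190 189 192 192 180 160
  130 103 101 141 160 153 148 147 149 149 147 147 146 138]]
```

The jaws stopped on the block (19.9 mm at 45 N, against 17.8 mm when shut empty). Lifting now.

```bash
python3 - <<'E'
from h import *
np.set_printoptions(precision=4,suppress=True)
p=bot.observe()["position"]; g=[p[0],p[1]]
bot.move_l([*g,.17],feed=.04); o=bot.observe(); print(o["gripper_width"],o["force"],o["torque"])
bot.move_l([*g,.25],feed=.05); bot.pause(.5); o=bot.observe(); print(o["position"],o["gripper_width"],o["grip_force"],o["force"],o["torque"],o["time"])
cv2.imwrite("pics/top7.png",bot.get_image("top")[...,::-1]);s=bot.get_image("scene")[...,::-1];cv2.imwrite("pics/scene7.png",s)
t=cv2.cvtColor(cv2.imread("pics/top7.png"),6); print(t[160:204:2,242:282])
print(cv2.cvtColor(cv2.imread("pics/scene7.png"),6)[120:166:2,280:312])
def proj(n,X):
    c=bot.calibration(n); q=np.array(c["R"])@np.array(X)+np.array(c["t"]); a=q[:2]/q[2]; a=a*(1+c["k1"]*(a@a)); return np.round([c["fx"]*a[0]+c["cx"],c["fy"]*a[1]+c["cy"]],1)
print("block expected bottom/top in scene",proj("scene",[.558,.04,.195]),proj("scene",[.558,.04,.225]),"top view",proj("top",[.558,.04,.225]))
E
```

```text
0.017418841345230685 [-0.0449 -0.6656 -0.7987] [-0.027   0.0666 -0.0712]
[0.4085 0.0484 0.25  ] 0.01700937246978113 96.76186705939472 [-0.1519  0.3743 -1.9655] [-0.0256  0.0317 -0.0036] 39.575
[[110 113 109 108 105 108 106 107 110 104 106 102  92 105 141 177 185 179
  181 183 181 180 162 143 131 128 127 126 131 146 162 176 178 179 179 179
  184 183 182 183]
 [107 106 109 107 107 105 108 108 107 107 107 105  98 100 124 159 179 181
  182 179 174 156 128 133 136 139 137 136 137 135 131 157 171 178 177 184
  186 183 182 180]
 [107 112 107 109 107 109 107 108 106 109 104 110 106 105 103 123 159 179
  185 180 161 129 128 137 139 141 137 142 139 135 135 139 154 174 181 186
  188 184 183 180]
 [108 105 108 110 108 108 109 108 109 106 107 108 108 111 107 101 122 157
  176 181 162 131 127 135 142 142 140 146 144 137 131 133 159 177 183 187
  188 188 183 181]
 [109 109 112 106 107 111 107 107 104 109 109 108 107 105 107 102  97  97
  128 162 175 166 146 138 139 140 142 145 139 133 135 156 177 184 185 188
  186 188 180 183]
 [105 106 104 105 108 110 105 107 104 108 112 107 107 103 102  97 104 13
[... 5213 characters left out ...]
98 106 110 112 113 112
  111 110 111 112 112 112 112 112 112 112 113 113 112 112]
 [ 89  87  87  85  83  82  81  81  83  88  92  92  92  99 107 111 111 111
  111 111 111 112 112 112 112 112 112 112 111 111 112 112]
 [ 81  81  80  79  79  79  81  88  98 105 108 103  98 104 110 111 112 112
  112 113 112 112 112 112 111 112 112 112 111 111 111 112]
 [ 77  77  77  77  77  75  77  77  75  72  73  78  83  87  91  93  96  99
  101 103 104 106 108 108 110 109 110 111 112 111 111 112]
 [ 74  74  74  74  73  73  72  71  66  59  60  60  61  61  62  62  62  63
   67  69  71  73  72  72  73  73  79  86  92  94  97  99]]
block expected bottom/top in scene [298.5 152. ] [298.  139.9] top view [257.9 179.2]
```

By the numbers the block sits between the jaws (top px ≈ (257,180), scene bottom row ≈152 as predicted for a 10 cm lift) and the nest is empty. A last check that the hold is stable and that the carousel and table items have not moved.

```bash
python3 - <<'E'
from h import *
for i in range(3):
    bot.pause(.6); o=bot.observe(); print(round(o["gripper_width"],5),round(o["grip_force"],1),o["time"])
a=cv2.imread("pics/top1.png").astype(int); b=bot.get_image("top")[...,::-1]; cv2.imwrite("pics/top8.png",b)
for n,(r0,r1,c0,c1) in dict(post=(150,175,290,308),marker=(155,218,310,328),cutter=(245,272,285,350),tape=(240,290,205,250),box=(195,255,355,435)).items():
    d=abs(a[r0:r1,c0:c1]-b[r0:r1,c0:c1]).max(2); print(n,round(d.mean(),1),round((d>40).mean(),3))
c=abs(cv2.imread("pics/top7.png").astype(int)-b)[165:200,240:285].max(2); print("since lift",c.mean())
s=abs(cv2.imread("pics/scene7.png").astype(int)-bot.get_image("scene")[...,::-1])[115:170,275:320].max(2); print(s.mean())
E
```

```text
0.01756 96.8 40.275
0.01712 96.8 40.875
0.01706 96.8 41.475
post 4.1 0.0
marker 4.4 0.0
cutter 26.4 0.369
tape 31.8 0.268
box 7.3 0.04
since lift 3.278095238095238
0.823030303030303
```

```bash
python3 -c "
from plant import bot
print(bot.job_done())"
```

```text
the job is handed in; nothing more can be done
None
```

I turned the carousel to its stop and lifted the blade head about 10 cm straight up in the tongs; the hold was steady when I handed in at about 41 s. At the gripper's 20 N minimum the sleeves shut fully, so I set the tongs down once on the green box lid and regripped them near the hinge pin, not across the sleeves. The post, marker and box looked undisturbed, but the arm probably hid the cutter and tape roll in the last picture, and I did not check the collar directly.

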